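Bring the pinned beetle under the lens and hold its third view

TASK

Slide the specimen stage along its rail, all the way home until the beetle stands under the microscope's lens. Then turn the stage's pointer knob anticlockwise, back to its zero stop, and from there clockwise to the third click, so that the beetle shows its third view. Finish while still gripping the knob there, holding it steady for the picture, with the stage still home; do not touch the beetle, its turntable or the microscope, and leave the card box, the vial and the petri dish where they are.

Things in the scene. Friction and masses are not known exactly. Their poses are not given: they have to be found in the camera images.
- stand: Fixed white foot plate, 280 x 230 x 22 mm, with an aluminium slide rail. Origin: on the desk top, straight below the lens. x points to the back of the microscope (the plate spans x = -110 to 170 mm), y outward along the rail, z up. The rail (60 mm wide, top 34 mm above the desk) runs along y from -70 to 365 mm at x = 0.
- microscope: White and black stereo microscope on the foot plate, 445 mm tall; origin and axes as stand. Pillar at x = 130 mm. Objective and ring light (76 mm diameter) hang over the origin, underside 174 mm above the desk; the head above is 82 mm in diameter (116 mm over its side knobs); two eyepieces reach to x = -125 mm at 370 to 425 mm height.
- slide (a joint): Position of the grey specimen stage on its rail, m: 0 is fully home against the inner stop (beetle under the lens), growing outward along the stand's y to 0.12. It starts 0.055 to 0.115 out. Friction about 2 N plus 8 N per m/s, no spring: it stays where left. It can be moved by the gripped knob.
- index (a joint): Angle of the pointer knob, rad, growing clockwise seen from above. Click stops every 22.5 degrees: zero 0, first click 0.393, second 0.785, third 1.178, fourth 1.571, fifth 1.963; hard end stops 0.05 rad before zero and beyond the fifth. About 0.2 Nm to leave a notch, falling to nothing half-way, then it snaps into the next. It starts at the first or second click. The turntable turns with it.
- knob_grip (a point): Point on the knob's axis at the height to grip, 107 mm above the desk, 7 mm below the knob's top. The black knob's grip is an upright bar, 48 mm long, 14 mm wide, with flat sides. The bar lies along this point's x axis; z is up. A white line marks the pointer end, at the point's -x. At zero the pointer points along the stand's -x, to the red mark on the housing; white marks show the clicks.
- knob: The knob (bar and skirt). Origin: on its axis at the skirt's underside, 76 mm above the desk; axes as knob_grip. The round skirt is 50 mm in diameter, its top 84 mm above the desk; the bar stands on it, up to 114 mm. Below is a dark round housing, 76 mm diameter, top 74 mm above the desk.
- turntable: Round specimen turntable, 80 mm diameter, on the stage, with a white foam block and a green pinned beetle on it (top of the pin 106 mm above the desk). Origin: on its axis, 50 mm above the desk. Delicate: not to be touched.
- card_box: Loose white card specimen box, 92 x 62 x 38 mm high. Origin: centre of its underside. A bystander.
- vial: Loose glass vial with a white cap, 26 mm diameter, 55 mm tall, standing. Origin: centre of its underside. A bystander.
- petri_dish: Loose closed petri dish, 62 mm diameter, 17 mm high. Origin: centre of its underside. A bystander.
- stage_plate (a point): Point on the stage's plate, on the turntable's axis at the plate's top, 50 mm above the desk; moves with the stage, axes as stand. The plate spans x = -42 to 42 and y = -55 to 225 mm from here. The knob's axis is at y = 180 mm.

How it is judged:
On the way, in this order (a step that is already met when the one before it is completed fails the run):
1. the specimen stage is slid fully home under the lens (value of joint slide below 0.004 m), for 0.2 s.
2. with the stage home, the knob is turned back to its zero stop (value of joint index below 0.08 rad and value of joint slide below 0.006 m), for 0.2 s.
At the end, for the whole second after the job is handed in: The stage is home (within 6 mm of its inner stop), the knob rests at the third click (1.178 rad, within 0.12 rad), not turning, and the gripper's fingers still hold the knob (more than 2 N) (value of joint slide below 0.006 m and value of joint index between 1.058 and 1.298 rad and velocity of joint index between -0.1 and 0.1 rad/s and contact force between the fingers and knob above 2 N); the arm keeps its last pose, push and grip.
It fails at once if the beetle or its turntable is touched (contact force between any of the fingers, the arm and turntable above 0.5 N).
It fails at once if the microscope is bumped (contact force between any of the fingers, the arm and microscope above 2 N).
It fails at once if the card box, the vial or the petri dish is shifted by more than 12 mm (distance of any of card_box, vial, petri_dish from where it was at the start of the episode above 0.012 m).
It also fails if it takes over 69 s, if anything falls off the work surface, if the arm or the gripper's body presses on something with over 40 N, if the wrist force passes 120 N, or if a joint passes its speed limit or range.

ROBOT

A 6-joint arm with a two-finger parallel gripper is mounted at the origin on the work surface. World frame = base frame: x ahead of the robot, y to its left, z up, the work surface at z = 0. Lengths are in m, angles in rad, forces in N, time in s.
With the tool pointing down it reaches from about 0.25 to 0.775 m from the base axis. Payload 4 kg.
Tool frame: the origin (TCP) lies where the fingers leave the gripper's body, on its centre line; the fingertips stand ctrl.tip_reach ahead of it and the grasp point (between the pads) lies 54 mm ahead of it (ctrl.tip_reach is the distance from the TCP to the fingertips, in m); x points along the fingers, y is the direction in which the jaws open and shut, and the axes are right-handed (so a half turn about x gives the same grasp; the last joint's range is limited). The gripper opens to 85 mm and grips with 20 to 120 N. Pads are 22 mm wide; open, the fingers measure 114 mm over their backs; the gripper's body (76 mm by 85 mm) begins 54 mm behind the grasp point. The pads swing forward as they close: fully open they stand 13 mm farther back than shut.
Start: joints at [-1.282, 0.087, 1.371, -0, 1.684, -0.103], TCP at [0.21, -0.508, 0.304] pointing down, gripper open.
Joint ranges: [-3.1, 3.1], [-0.76, 2.03], [0.27, 2.55], [-1.08, 4.22], [0.17, 2.65], [-2.57, 2.57]. Speed limits (rad/s): [2.79, 2.79, 3.14, 3.14, 3.14, 3.14].

INTERFACE

Orientations are given as a 3x3 rotation matrix whose columns are the frame's x, y, z axes.
In Python, from rig import ctrl gives the robot as it stands.
- The arm moves only by the tool servo_tool, never from a script. Its argument "commands" is a list of rows, each a list of 3 entries, a list of its own where there are three numbers: the turn, a rotation vector about the world's x, y, z in degrees, then the shift along the world's x, y, z in cm, then the gripper command: -1 is shut, 1 is fully open, values between are in proportion. In form: [[[rx, ry, rz], [dx, dy, dz], jaw], ...]. A call has 1 to 12 rows; each row is the pose to reach, as a shift and turn from the pose commanded when the call began; what a row does not reach only later rows make up. A row lasts 1/8 s, in which the tool goes at most 62.5 mm and 10.7 degrees, less where a joint would pass 70% of its speed; a pose out of reach is approached as far as the arm can. A call with a gripper value outside its range is refused whole. The fingers move at their own pace and stop on an object; "grip_force" is the grip in N (left out, the last holds). Time passes only in rows, so rows that repeat a pose let the fingers close. It gives the time, the measured TCP pose, the force and the opening at its end, in the units of the state.
- ctrl.state(): the state, without advancing time (a new reading comes with each control period).
- ctrl.read_camera(name): name is "side" or "top" or "wrist"; returns a dict with "frame" (400x640x3 uint8, red, green, blue), "vfov" (degrees; the focal length in pixels is half the picture's height over the tangent of half this angle, whatever the lens; pixels are square), "cx", "cy" (the principal point, pixels), "R" (3x3) and "t" (3): a world point X has camera coordinates R X + t. Camera axes: x right, y down, z forward; pixel columns grow to the right and rows downward; lengths in m; the calibration is good to about 2 mm. A picture is of the moment at which its call begins. There is no depth.
- ctrl.hand_in(): hands the job in, once; it reports no verdict.
The state is a dict: "clock": time; "joints": joint angles; "joint_velocities": joint speeds; "effort": joint torques, N m; "ee_pos": TCP position; "tcp_rot": TCP orientation; "wrist_force": force on the tool from outside, world axes, zero at the start; "ft_torque": the same for the moment, N m; "opening": finger opening in m.
Only numpy, scipy, OpenCV 4.12 (cv2) and the standard library are available. Lean on these libraries where they do the work, as an engineer would, in place of code of your own. Each camera call takes 0.05 s, during which the arm holds its last target.

## Working session

There is one attempt and no reset: what is moved stays moved. The work goes in short steps, Python scripts to look and compute and a tool call to move; the robot and the scene stay as the last step left them, time stands still between calls to the robot, and variables do not carry over. Pictures are saved under pics/ and viewed, and the job is handed in when it is done.

Besides the shell and the picture viewer there is one more tool, called after ">>>" in YAML: its name, and indented under it one key for each argument. servo_tool: Moves the arm, as the interface text tells. Its arguments: {"type":"object","properties":{"commands":{"type":"array"},"grip_force":{"type":"number"}},"required":["commands"]}

```bash
mkdir -p pics; cat > h.py <<'E'
from rig import ctrl
import numpy as np, cv2, pickle, os
def snap(n,tag):
    c=ctrl.read_camera(n); pickle.dump(c,open(f'pics/{tag}.pkl','wb'))
    cv2.imwrite(f'pics/{tag}.png',c['frame'][:,:,::-1]); return c
def f(c): return c['frame'].shape[0]/2/np.tan(np.radians(c['vfov'])/2)
def proj(c,X):
    p=np.array(c['R'])@np.array(X)+np.array(c['t']); return np.array([c['cx']+f(c)*p[0]/p[2],c['cy']+f(c)*p[1]/p[2]])
def ray(c,u,v):
    R=np.array(c['R']);d=R.T@np.array([(u-c['cx'])/f(c),(v-c['cy'])/f(c),1]);return -R.T@np.array(c['t']),d/np.linalg.norm(d)
def atz(c,u,v,z):
    o,d=ray(c,u,v);return o+d*(z-o[2])/d[2]
def tri(rs):
    A=0;b=0
    for o,d in rs:
        P=np.eye(3)-np.outer(d,d);A=A+P;b=b+P@o
    x=np.linalg.solve(A,b);return x,[np.linalg.norm((np.eye(3)-np.outer(d,d))@(x-o)) for o,d in rs]
def load(tag): return pickle.load(open(f'pics/{tag}.pkl','rb'))
def crop(tag,x0,y0,x1,y1,s):
    im=cv2.imread(f'pics/{tag}.png')[y0:y1,x0:x1]; cv2.imwrite(f'pics/{tag}_c{x0}_{y0}.png',cv2.resize(im,None,fx=s,fy=s,interpolation=cv2.INTER_CUBIC))
E
python3 - <<'E'
from h import *
for n in('side','top','wrist'):
    c=snap(n,n+'0'); print(n,c['vfov'],c['cx'],c['cy'],np.round(-np.array(c['R']).T@c['t'],3))
s=ctrl.state();print(s,ctrl.tip_reach)
E
```

```text
side 50.452764603309916 312.8627187721007 205.06456168706598 [0.264 0.343 0.651]
top 48.18250549954013 326.2214205967796 197.12619379089946 [ 0.53  -0.081  0.863]
wrist 61.83240244168054 320.70944267421476 199.96740811953927 [ 0.27  -0.483  0.373]
{'clock': 0.15, 'joints': array([-1.28212466e+00,  8.78291508e-02,  1.37192776e+00, -1.78689683e-05,
        1.68360462e+00, -1.03086333e-01]), 'joint_velocities': array([-1.91153157e-04, -1.78705884e-03, -4.82836041e-03, -3.79426983e-04,
        4.47373980e-05, -4.49542694e-04]), 'effort': array([ 1.76255066e-04, -3.52376783e+01, -3.13679051e+01, -2.11399715e-04,
        8.10986065e-03, -5.15124114e-06]), 'ee_pos': array([ 0.20992175, -0.50808179,  0.30297341]), 'tcp_rot': array([[-5.20582306e-04,  3.81811517e-01, -9.24240063e-01],
       [ 1.69062884e-03, -9.24238532e-01, -3.81811836e-01],
       [-9.99998435e-01, -1.76131139e-03, -1.64359335e-04]]), 'wrist_force': array([ 0.94016043, -0.38387387, -0.22959553]), 'ft_torque': array([ 0.00932118, -0.00129677,  0.01774443]), 'opening': 0.08562259092666107} 0.0726
```

View pics/side0.png

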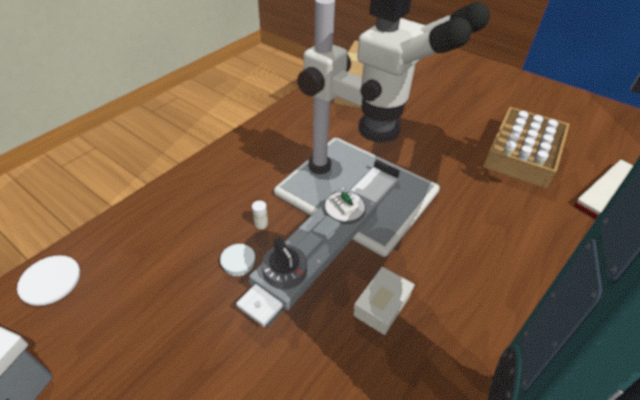

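View pics/top0.png

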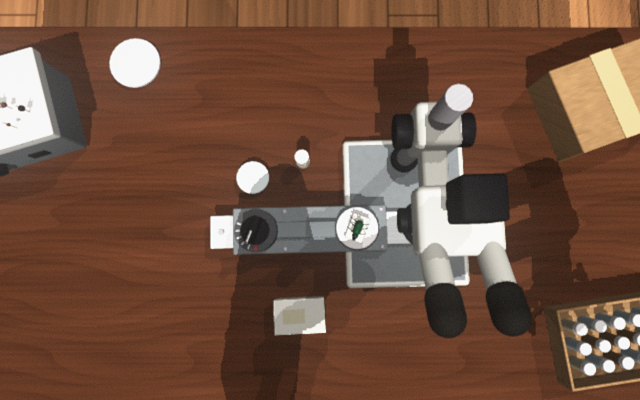

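View pics/wrist0.png

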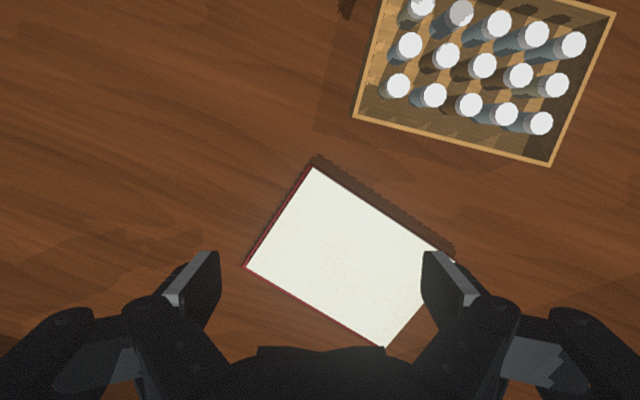

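The side view shows the knob near (283,258), the turntable near (345,206), the vial at (260,213), the dish at (237,260) and the card box at (384,300). In the top view they are at (256,232), (357,228), (302,158), (253,177) and (300,316). The wrist camera doesn't see the stage yet. I'll enlarge the knob next.

```bash
python3 - <<'E'
from h import *
crop('side0',225,180,385,340,5); crop('top0',200,190,400,270,4)
c=load('top0'); s=load('side0')
for n,u,v,z in [('knob',256,232,.1),('tt',357,228,.05),('vial',302,158,.055),('dish',253,177,.017),('box',300,316,.038),('railend out',211,232,.034),('platecorner',344,142,.022),('pc2',350,287,.022),('im00',0,0,0),('im640',640,400,0)]:
    print(n,np.round(atz(c,u,v,z),3))
print(tri([ray(c,258,231),ray(s,283,253)]))
print(tri([ray(c,357,228),ray(s,345,206)]))
E
```

```text
knob [0.551 0.038 0.1  ]
tt [ 0.56  -0.138  0.05 ]
vial [ 0.687 -0.037  0.055]
dish [0.658 0.058 0.017]
box [ 0.401 -0.035  0.038]
railend out [0.552 0.131 0.034]
platecorner [ 0.725 -0.116  0.022]
pc2 [ 0.452 -0.126  0.022]
im00 [1.023 0.582 0.   ]
im640 [ 0.244 -0.664  0.   ]
(array([0.55669749, 0.03859266, 0.0904927 ]), [np.float64(0.0050177298097830265), np.float64(0.005017729809783083)])
(array([ 0.5601267 , -0.13668261,  0.05756103]), [np.float64(0.0010277614410658879), np.float64(0.001027761441066011)])
```

View pics/side0_c225_180.png

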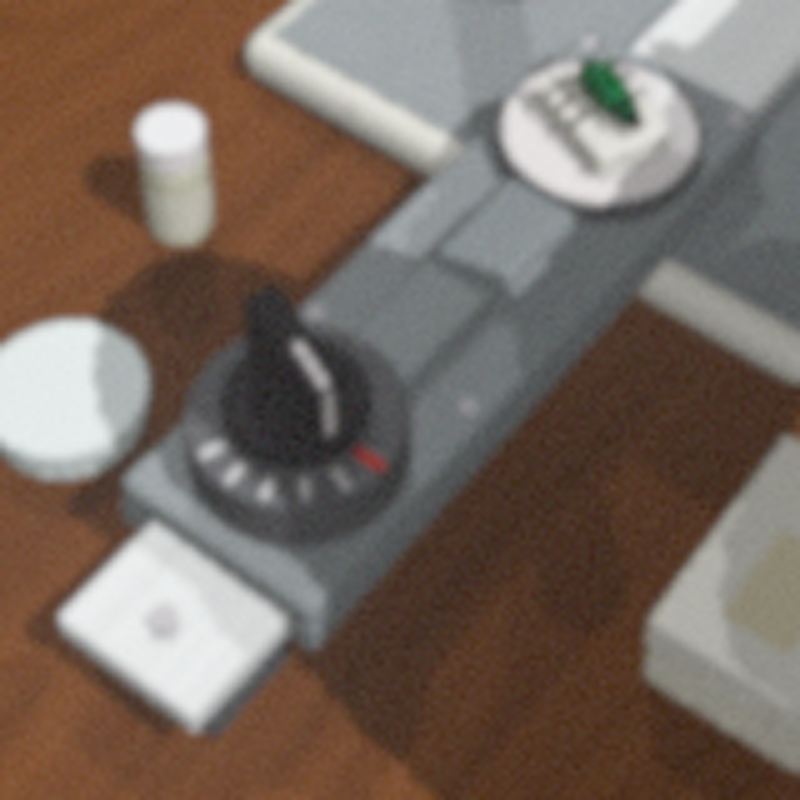

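View pics/top0_c200_190.png

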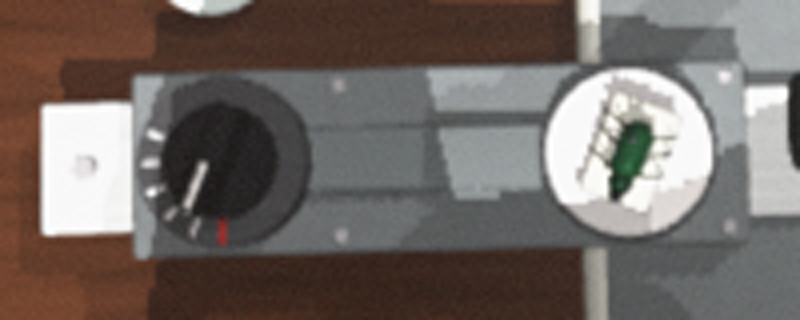

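The stage lies along world y with its outer end at +y. The knob is around (0.55, 0.04) and the pointer looks to be at the first click. The plate edge puts the lens near (0.56, -0.235), so the slide is about 0.097 out. I'll pull the arm in before swinging it, to pass clear of the eyepieces.

>>> servo_tool:
  commands:
    - [[0,0,6],[-2,5,0],1]
    - [[0,0,12],[-4,10,0],1]
    - [[0,0,18],[-6,15,0],1]
    - [[0,0,24],[-8,20,0],1]
    - [[0,0,32],[-9.5,23,0],1]
    - [[0,0,40],[-5,28,0],1]
    - [[0,0,49],[0,32,0],1]
    - [[0,0,58],[4,36,0],1]
    - [[0,0,67],[6.5,40,0],1]
    - [[0,0,76],[8,44,0],1]
    - [[0,0,85],[9,48,0],1]
    - [[0,0,90],[9,52,0],1]

```text
clock: 1.65
ee_pos: [0.3001, 0.0132, 0.3036]
tcp_rot: [[-0.0, 0.923, 0.385], [0.0, 0.385, -0.923], [-1.0, -0.0, -0.0]]
wrist_force: [1.4, 0.3, 0.3]
opening: 0.0855
```

>>> servo_tool:
  commands:
    - [[0,0,8],[4,0.5,0],1]
    - [[0,0,16],[8,1,0],1]
    - [[0,0,24],[12,1.5,0],1]
    - [[0,0,32],[16,2,0],1]
    - [[0,0,40],[20,2,0],1]
    - [[0,0,45],[23,2,0],1]
    - [[0,0,45],[23,2,0],1]
    - [[0,0,45],[23,2,0],1]

```text
clock: 2.65
ee_pos: [0.5295, 0.0317, 0.3035]
tcp_rot: [[-0.002, 0.384, 0.923], [0.0, 0.923, -0.384], [-1.0, -0.0, -0.001]]
wrist_force: [-0.2, 0.2, 0.5]
opening: 0.0849
```

```bash
python3 - <<'E'
from h import *
c=snap('wrist','w1');snap('side','s1'); s=ctrl.state();print(s['ee_pos'],s['tcp_rot'],s['joints'],-np.array(c['R']).T@c['t'])
crop('w1',160,100,480,340,2.5)
E
```

```text
[0.52921555 0.03170172 0.30413348] [[-4.47752237e-05  3.83915576e-01  9.23368198e-01]
 [ 8.14419161e-05  9.23368197e-01 -3.83915572e-01]
 [-9.99999996e-01  5.80109697e-05 -7.26108377e-05]] [-4.71694008e-02  4.29474540e-02  1.41711698e+00  7.97288217e-05
  1.68157678e+00 -1.22392380e+00] [0.46743428 0.0565605  0.37372101]
```

View pics/w1.png

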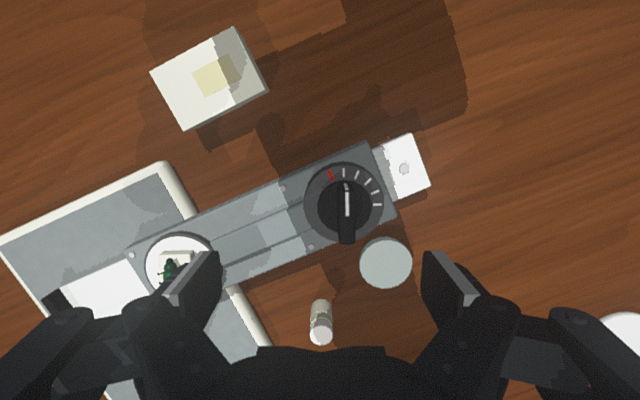

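View pics/s1.png

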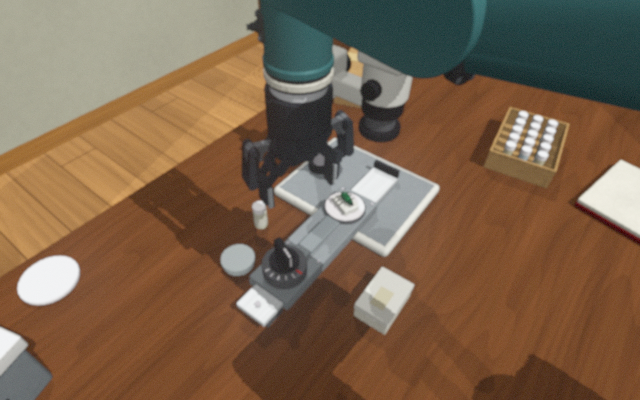

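```bash
python3 - <<'E'
from h import *
crop('w1',290,140,420,260,6);crop('s1',235,220,335,320,7)
E
```

```text
(no output)
```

View pics/w1_c290_140.png

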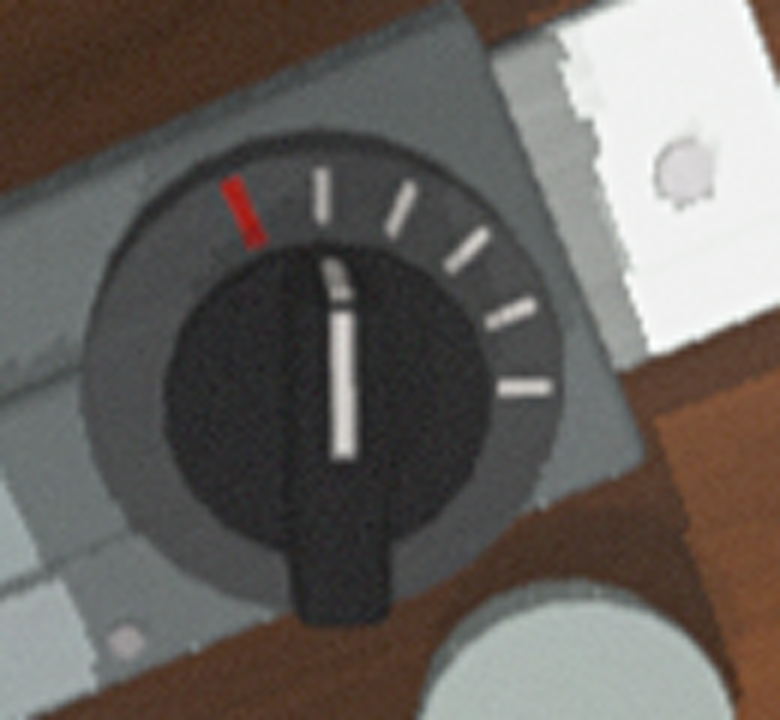

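View pics/s1_c235_220.png

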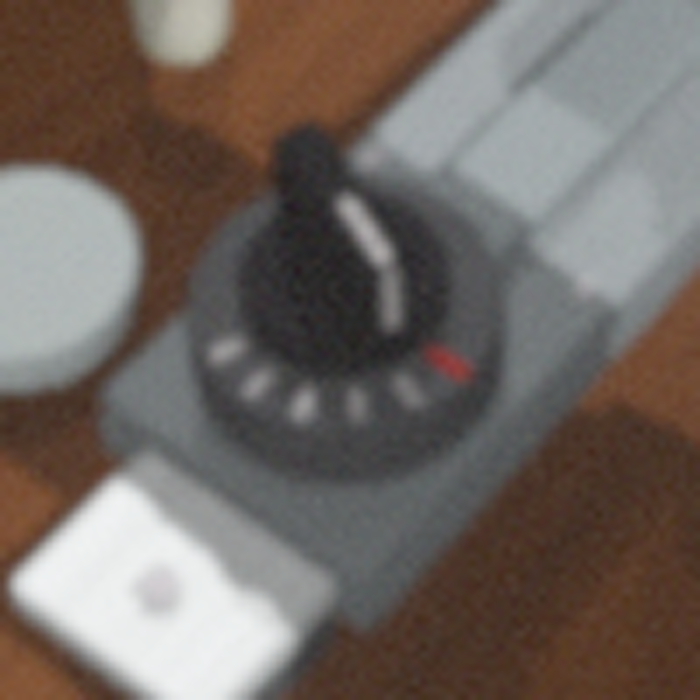

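```bash
python3 - <<'E'
from h import *
w=load('w1');s=load('s1');t=load('top0')
W=lambda x,y:ray(w,290+x/6,140+y/6)
S=lambda x,y:ray(s,235+x/7,220+y/7)
T=lambda x,y:ray(t,200+x/4,190+y/4)
r=lambda a:np.round(a,4)
for n,a in [('line in',(W(343,458),S(345,197),T(203,163))),('line out',(W(342,312),S(387,262))),('red out',(W(232,180),S(460,374))),('red in',(W(257,246),S(433,350))),('5th out',(W(550,388),S(213,361))),('m3 out',(W(485,231),S(302,418)))]:
    x,e=tri(a);print(n,r(x),r(e))
print('hous',r(atz(w,290+322/6,140+372/6,.074)),r(atz(t,200+221/4,190+160/4,.074)))
print('skirt',r(atz(w,290+327/6,140+401/6,.084)))
print('bar mid y',r(atz(w,290+340/6,140+460/6,.114)), r(atz(w,290+341/6,140+622/6,.114)), r(atz(w,290+342/6,140+305/6,.114)))
print('tt',r(atz(t,356.75,228.25,.056)))
h=[atz(t,200+x/4,190+y/4,.05) for x,y in[(340,85),(341,235),(725,76),(730,226)]];print(r(h))
E
```

```text
line in [0.5531 0.0445 0.1134] [0.0003 0.0008 0.0008]
line out [0.5349 0.0517 0.1115] [0.0004 0.0004]
red out [0.5201 0.0434 0.0719] [0.0012 0.0012]
red in [0.5302 0.0426 0.0717] [0.0002 0.0002]
5th out [0.5693 0.0765 0.0695] [0.0001 0.0001]
m3 out [0.5416 0.0758 0.0713] [0.0002 0.0002]
hous [0.5519 0.0444 0.074 ] [0.5549 0.0429 0.074 ]
skirt [0.5536 0.0439 0.084 ]
bar mid y [0.5531 0.0437 0.114 ] [0.5752 0.0352 0.114 ] [0.533  0.0519 0.114 ]
tt [ 0.5589 -0.1369  0.056 ]
[[ 0.5898 -0.0068  0.05  ]
 [ 0.522  -0.008   0.05  ]
 [ 0.5942 -0.1822  0.05  ]
 [ 0.5262 -0.1836  0.05  ]]
```

The knob's axis is at about (0.554, 0.0435) with its top at 0.113. The bar points about 21° off −x, which fits the first click with the stand turned 1.5°. I'll go to 6 cm above the grip height with the jaws narrowed, to check tip reach and alignment.

>>> servo_tool:
  commands:
    - [[0,0,0.5],[0.8,0.4,-2],0.3]
    - [[0,0,1],[1.6,0.8,-4],0]
    - [[0,0,1.6],[2.5,1.2,-6],-0.2]
    - [[0,0,1.6],[2.5,1.2,-8],-0.2]
    - [[0,0,1.6],[2.5,1.2,-8],-0.2]
    - [[0,0,1.6],[2.5,1.2,-8],-0.2]

```text
clock: 3.5
ee_pos: [0.5552, 0.0437, 0.2248]
tcp_rot: [[0.001, 0.358, 0.934], [0.0, 0.934, -0.358], [-1.0, 0.001, 0.001]]
wrist_force: [-0.8, -0.3, 1.3]
opening: 0.0343
```

```bash
python3 - <<'E'
from h import *
c=snap('wrist','w2');snap('side','s2'); s=ctrl.state();print(s['ee_pos'],s['opening'],ctrl.tip_reach,s['tcp_rot'][:,1],proj(c,[.554,.0435,.114]))
crop('s2',210,140,350,320,4)
E
```

```text
[0.55548944 0.04362636 0.22538503] 0.03448989350722713 0.0726 [3.57634230e-01 9.33861291e-01 9.20406024e-04] [321.08404395 228.17495119]
```

View pics/w2.png

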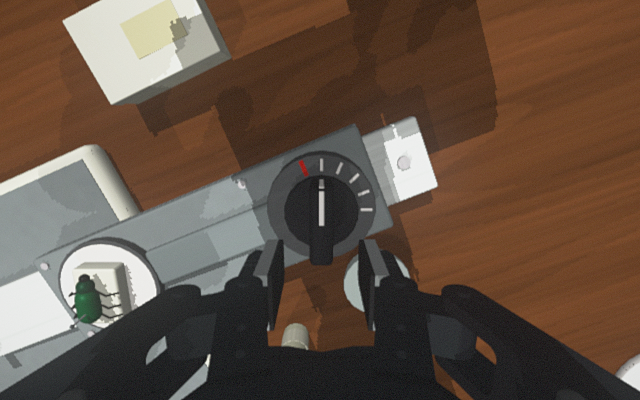

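View pics/s2_c210_140.png

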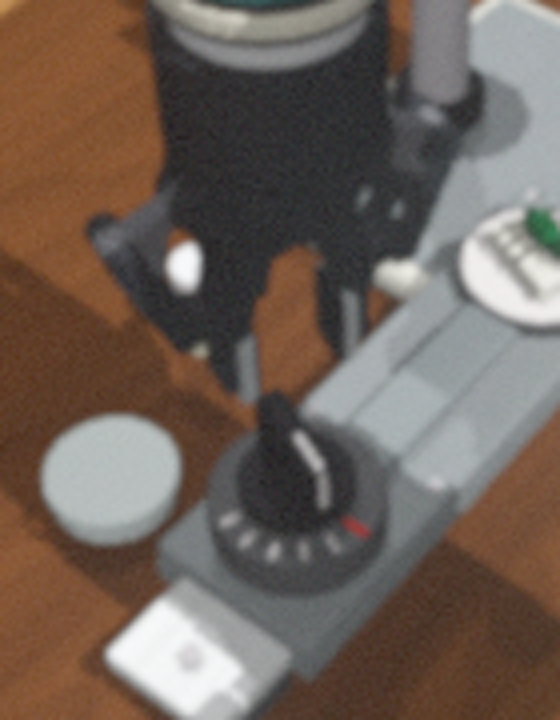

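```bash
python3 - <<'E'
from h import *
c=load('w2'); p=np.array([.55549,.04363,.22538]); y=np.array([.3576,.9339,0]); z=np.array([.9339,-.3576,0])
for r in(.06,.066,.0726,.08,.086):
    print(r,[np.round(proj(c,p+sy*.01724*y-.011*z-[0,0,r]),0) for sy in(-1,1)])
crop('w2',220,140,420,340,4)
E
```

```text
0.06 [array([282., 249.]), array([364., 249.])]
0.066 [array([283., 243.]), array([362., 243.])]
0.0726 [array([285., 237.]), array([361., 238.])]
0.08 [array([286., 232.]), array([359., 232.])]
0.086 [array([288., 227.]), array([357., 227.])]
```

View pics/w2_c220_140.png

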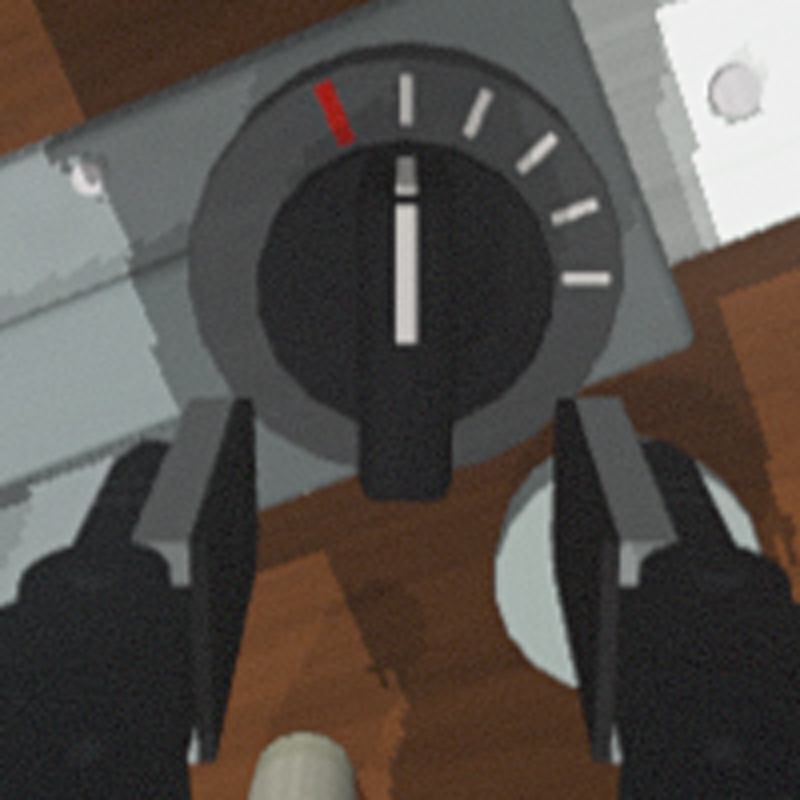

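The jaws sit centred on the bar (bar at column 321, tips at 283 and 360) and are aligned with it. The tips are about 69 mm ahead of the TCP, so tip_reach applies with the jaws shut. Now I'll go down and close.

>>> servo_tool:
  commands:
    - [[0,0,0],[-0.1,0,-2.5],-0.2]
    - [[0,0,0],[-0.1,0,-4.5],-0.2]
    - [[0,0,0],[-0.1,0,-6.2],-0.2]
    - [[0,0,0],[-0.1,0,-6.2],-0.2]
    - [[0,0,0],[-0.1,0,-6.2],-0.6]
    - [[0,0,0],[-0.1,0,-6.2],-1]
    - [[0,0,0],[-0.1,0,-6.2],-1]
    - [[0,0,0],[-0.1,0,-6.2],-1]
  grip_force: 70

```text
clock: 4.6
ee_pos: [0.5547, 0.0437, 0.1633]
tcp_rot: [[0.003, 0.358, 0.934], [0.0, 0.934, -0.358], [-1.0, 0.001, 0.003]]
wrist_force: [0.2, 1.5, 5.0]
opening: 0.0127
```

```bash
python3 - <<'E'
from h import *
c=snap('wrist','w3');snap('side','s3'); s=ctrl.state();print(s['ee_pos'],s['opening'],s['wrist_force'],s['ft_torque'])
crop('s3',210,140,350,320,4);crop('w3',200,100,440,340,3)
E
```

```text
[0.55474894 0.04373541 0.16332222] 0.012234193720434954 [-0.02226132  0.92338246  5.52693733] [ 0.05651284  0.00927012 -0.02932746]
```

View pics/w3_c200_100.png

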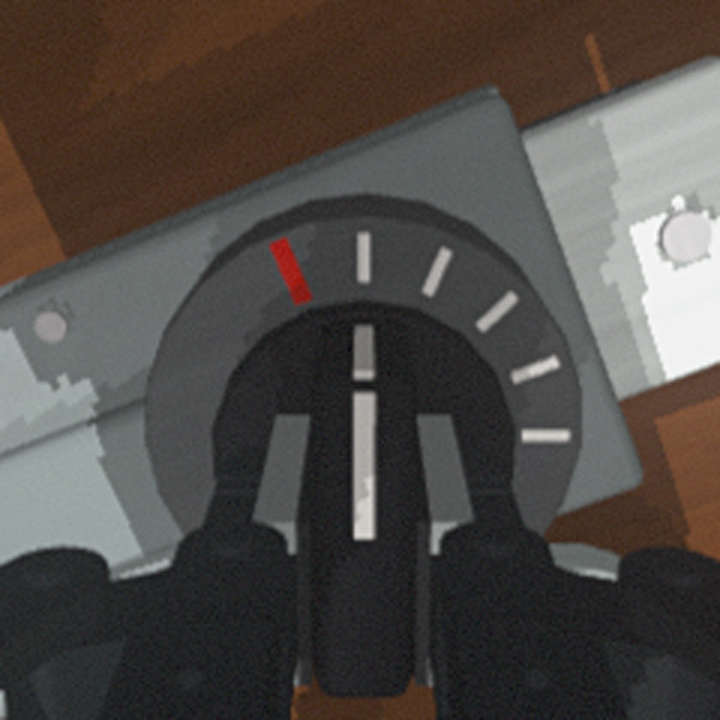

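View pics/s3_c210_140.png

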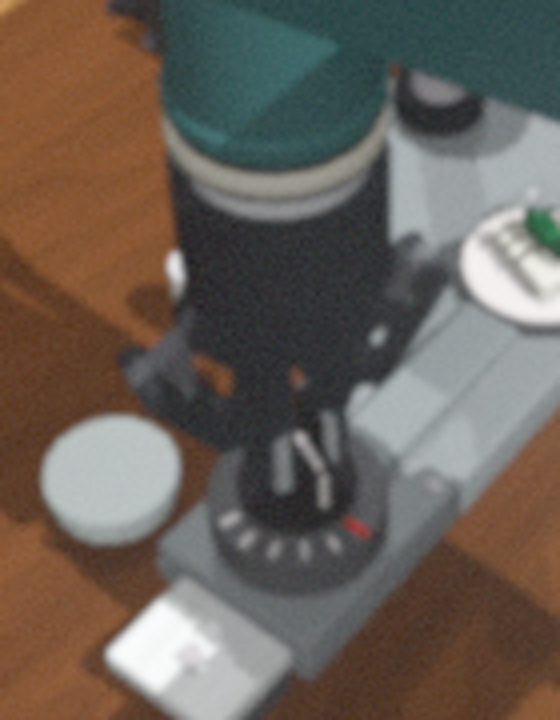

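The bar is gripped between both pads, with the white line centred at column 321 and pointing at the first mark. Now I'll slide the stage in along the rail, (0.025, −1).

>>> servo_tool:
  commands:
    - [[0,0,0],[0.02,-0.7,0],-1]
    - [[0,0,0],[0.05,-1.8,0],-1]
    - [[0,0,0],[0.08,-3.0,0],-1]
    - [[0,0,0],[0.11,-4.2,0],-1]
    - [[0,0,0],[0.14,-5.4,0],-1]
    - [[0,0,0],[0.17,-6.6,0],-1]
    - [[0,0,0],[0.2,-7.6,0],-1]
    - [[0,0,0],[0.21,-8.2,0],-1]
    - [[0,0,0],[0.22,-8.6,0],-1]
    - [[0,0,0],[0.22,-8.6,0],-1]

```text
clock: 5.95
ee_pos: [0.557, -0.0426, 0.1633]
tcp_rot: [[0.003, 0.358, 0.934], [-0.0, 0.934, -0.358], [-1.0, 0.001, 0.003]]
wrist_force: [1.0, 0.9, 5.9]
opening: 0.0126
```

```bash
python3 - <<'E'
from h import *
c=snap('wrist','w4');snap('side','s4');snap('top','t4'); s=ctrl.state();print(s['ee_pos'],s['opening'],s['wrist_force'],s['ft_torque'])
E
```

```text
[ 0.5569651  -0.04261678  0.16332674] 0.012488783970954447 [0.10591831 0.25099676 5.56811327] [-0.09972595  0.00991066 -0.02056985]
```

View pics/s4.png

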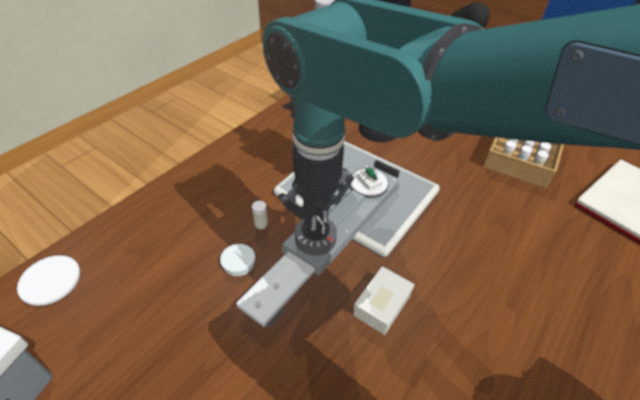

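View pics/t4.png

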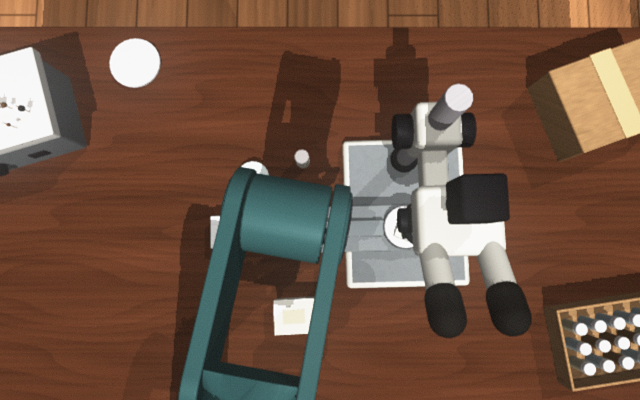

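The stage moved with the knob, and the card box, vial and dish haven't moved. The arm is at column 350 in the top view and the scope's side knob at 400, so there's still a gap. Next I'll creep in to the stop.

>>> servo_tool:
  commands:
    - [[0,0,0],[0,-0.2,0],-1]
    - [[0,0,0],[0.01,-0.4,0],-1]
    - [[0,0,0],[0.01,-0.6,0],-1]
    - [[0,0,0],[0.02,-0.8,0],-1]
    - [[0,0,0],[0.02,-0.8,0],-1]

```text
clock: 6.72
ee_pos: [0.5571, -0.0502, 0.1633]
tcp_rot: [[0.003, 0.358, 0.934], [0.0, 0.934, -0.358], [-1.0, 0.001, 0.002]]
wrist_force: [0.4, 1.3, 6.1]
opening: 0.0124
```

>>> servo_tool:
  commands:
    - [[0,0,0],[0,-0.15,0],-1]
    - [[0,0,0],[0.01,-0.3,0],-1]
    - [[0,0,0],[0.01,-0.3,0],-1]

```text
clock: 7.1
ee_pos: [0.5572, -0.0517, 0.1633]
tcp_rot: [[0.003, 0.357, 0.934], [0.004, 0.934, -0.357], [-1.0, 0.004, 0.001]]
wrist_force: [0.4, 5.9, 6.0]
opening: 0.0127
```

The force is rising and the tool is lagging, so this may be the stop. I'll push a little more to confirm.

>>> servo_tool:
  commands:
    - [[0,0,0],[0,-0.15,0],-1]
    - [[0,0,0],[0,-0.15,0],-1]
    - [[0,0,0],[0,-0.15,0],-1]

```text
clock: 7.48
ee_pos: [0.5572, -0.0519, 0.1633]
tcp_rot: [[0.003, 0.356, 0.934], [0.006, 0.934, -0.356], [-1.0, 0.007, 0.0]]
wrist_force: [0.9, 9.2, 6.5]
opening: 0.0128
```

```bash
python3 - <<'E'
from h import *
c=snap('wrist','w5');snap('side','s5');snap('top','t5'); s=ctrl.state();print(s['ee_pos'],s['opening'],s['wrist_force'],s['ft_torque'])
crop('s5',230,120,450,340,3);crop('w5',0,0,640,400,1.25)
E
```

```text
[ 0.55718337 -0.05190115  0.16330962] 0.012640192772931914 [0.27762934 8.40578706 6.41646519] [ 1.3245839  -0.01198792 -0.05252761]
```

View pics/s5_c230_120.png

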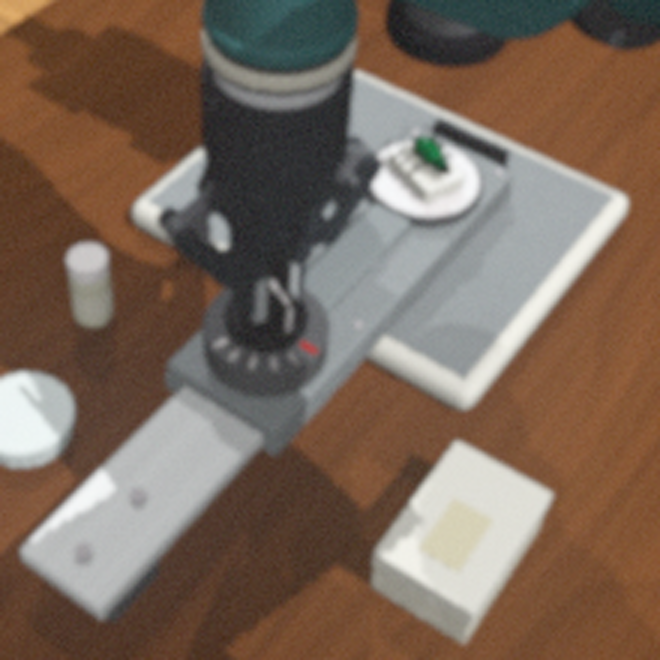

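View pics/w5.png

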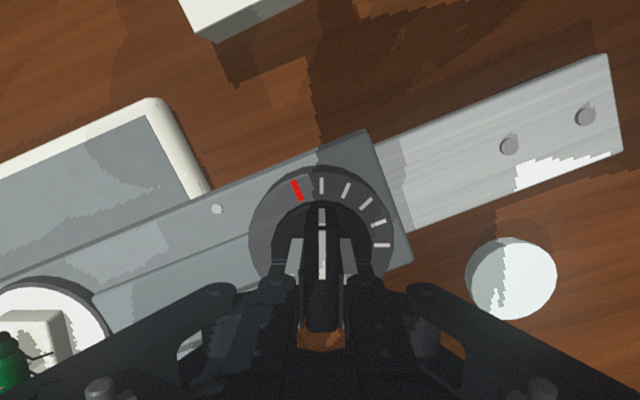

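The stage stopped at y = −0.0519 under an 8 N push, well above the 2 N friction. The knob's 66 mm distance from the foot plate's edge also fits home. Holding this light push, I'll turn anticlockwise (+z) to zero.

>>> servo_tool:
  commands:
    - [[0,0,4],[0,0,0],-1]
    - [[0,0,8],[0,0,0],-1]
    - [[0,0,12],[0,0,0],-1]
    - [[0,0,16],[0,0,0],-1]
    - [[0,0,20],[0,0,0],-1]
    - [[0,0,23],[0,0,0],-1]
    - [[0,0,23.5],[0,0,0],-1]
    - [[0,0,23.5],[0,0,0],-1]
    - [[0,0,23.5],[0,0,0],-1]
    - [[0,0,23.5],[0,0,0],-1]
  grip_force: 90

```text
clock: 8.88
ee_pos: [0.5572, -0.0521, 0.1634]
tcp_rot: [[0.003, -0.045, 0.999], [0.006, 0.999, 0.045], [-1.0, 0.006, 0.003]]
wrist_force: [-0.9, 7.6, 7.0]
opening: 0.0122
```

```bash
python3 - <<'E'
from h import *
c=snap('wrist','w6');snap('side','s6'); s=ctrl.state();print(s['ee_pos'],s['opening'],s['wrist_force'],s['ft_torque'],s['tcp_rot'][:,1])
crop('s6',230,120,450,340,3);crop('w6',200,140,440,320,3.3)
E
```

```text
[ 0.55718158 -0.0521527   0.16338668] 0.011985390056465515 [0.90404495 9.30490274 6.65044382] [ 1.26309747 -0.01324381 -0.21392198] [-0.04517445  0.99896285  0.00570006]
```

View pics/w6_c200_140.png

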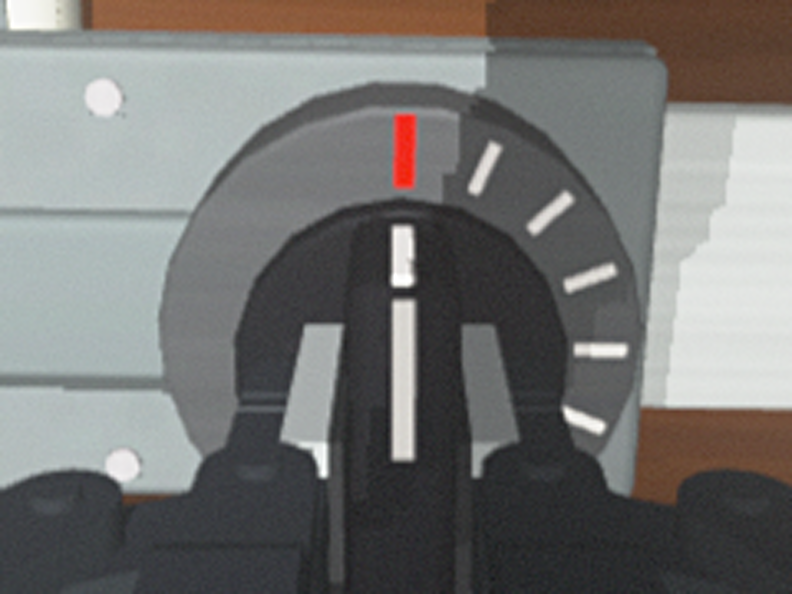

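View pics/s6_c230_120.png

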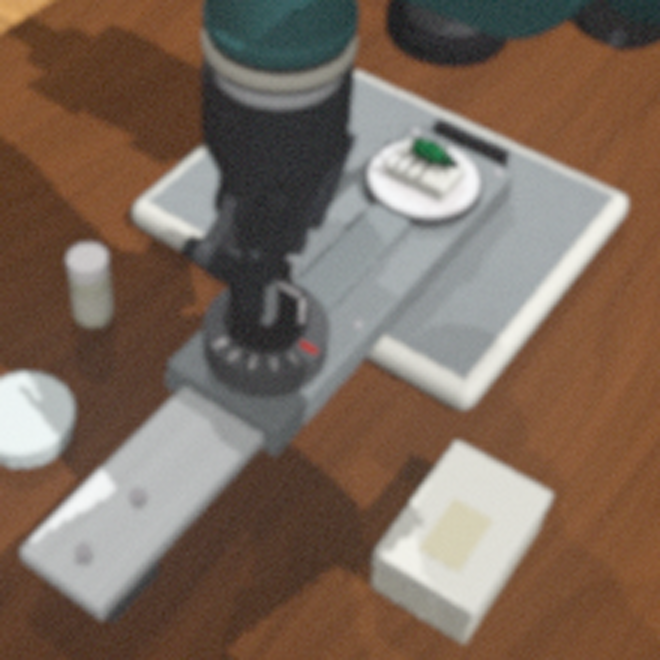

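The pointer is on the red zero mark and the tool's yaw is 92.6° against 91.5° for exact zero. The 0.2 Nm torque suggests it is pressing slightly past the notch. From here it's −68.5° (clockwise) to the third click, at yaw 24°.

>>> servo_tool:
  commands:
    - [[0,0,-6],[0,0,0],-1]
    - [[0,0,-12],[0,0,0],-1]
    - [[0,0,-18],[0,0,0],-1]
    - [[0,0,-24],[0,0,0],-1]
    - [[0,0,-30],[0,0,0],-1]
    - [[0,0,-36],[0,0,0],-1]
    - [[0,0,-42],[0,0,0],-1]
    - [[0,0,-48],[0,0,0],-1]
    - [[0,0,-54],[0,0,0],-1]
    - [[0,0,-60],[0,0,0],-1]
    - [[0,0,-65],[0,0,0],-1]
    - [[0,0,-68.5],[0,0,0],-1]

```text
clock: 10.48
ee_pos: [0.5574, -0.0516, 0.1634]
tcp_rot: [[0.003, 0.914, 0.407], [0.007, 0.407, -0.914], [-1.0, 0.006, -0.005]]
wrist_force: [0.9, 8.7, 6.3]
opening: 0.0125
```

>>> servo_tool:
  commands:
    - [[0,0,0],[0,0,0],-1]
    - [[0,0,0],[0,0,0],-1]
    - [[0,0,0],[0,0,0],-1]
    - [[0,0,0],[0,0,0],-1]

```text
clock: 10.98
ee_pos: [0.5574, -0.0516, 0.1634]
tcp_rot: [[0.003, 0.913, 0.409], [0.007, 0.409, -0.913], [-1.0, 0.006, -0.005]]
wrist_force: [0.8, 8.4, 7.1]
opening: 0.0123
```

```bash
python3 - <<'E'
from h import *
c=snap('wrist','w7');snap('side','s7');snap('top','t7'); s=ctrl.state();print(s['ee_pos'],s['opening'],s['wrist_force'],s['ft_torque'],s['tcp_rot'][:,1],np.degrees(np.arctan2(s['tcp_rot'][1,1],s['tcp_rot'][0,1])))
crop('s7',230,120,450,340,3);crop('w7',200,140,440,320,3.3)
E
```

```text
[ 0.55742865 -0.05160615  0.16338905] 0.01217739105372113 [1.26412853 9.24018502 6.41886918] [ 1.40869678 -0.11421822 -0.05306642] [0.91260839 0.4087929  0.0058555 ] 24.129469127857583
```

View pics/w7_c200_140.png

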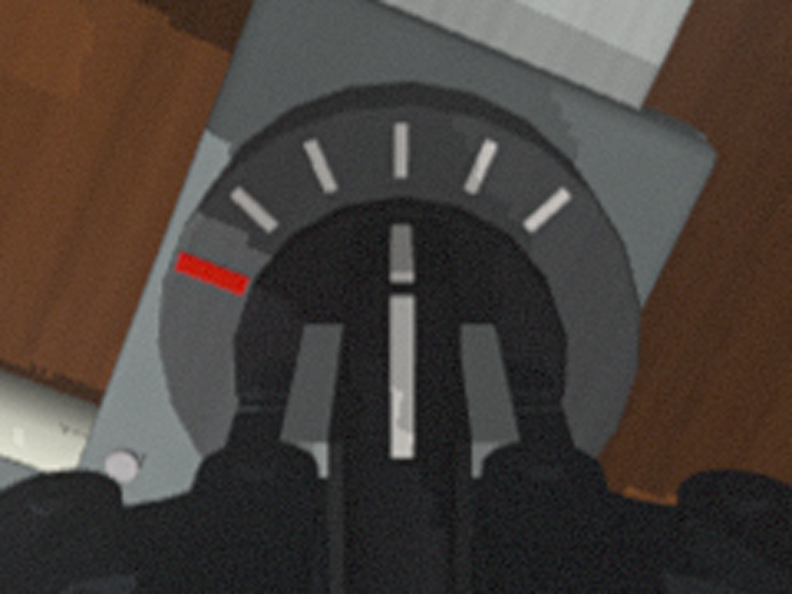

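View pics/s7_c230_120.png

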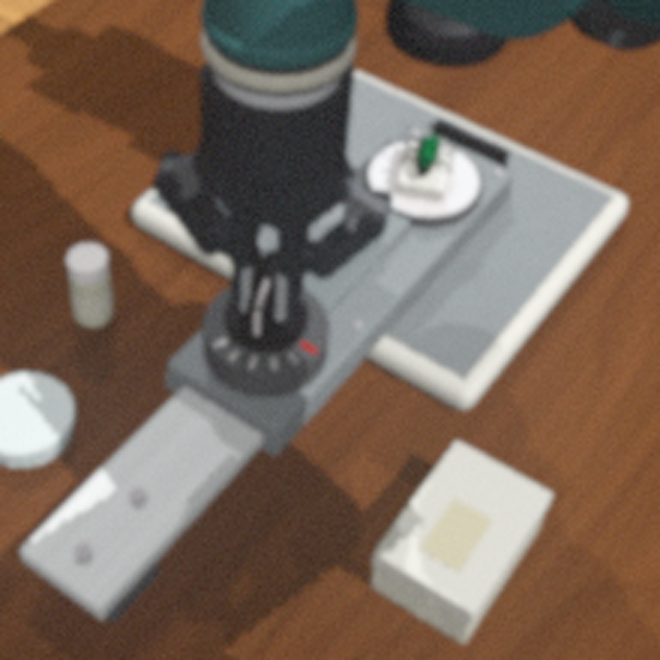

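The white line points squarely at the third white mark, with the red mark and two others to its left. The tool's yaw is 24.1° against the 24.0° target, and the torque about z is near zero. The stage is still home, pushed with 9 N, and the bystanders are where they were. I'm handing in.

```bash
python3 -c "
from rig import ctrl
print(ctrl.hand_in()); s=ctrl.state(); print(s['clock'],s['ee_pos'],s['opening'])"
```

```text
the job is handed in; nothing more can be done
None
the job is handed in; nothing more can be done
```

The job is handed in with the stage home and the knob at the third click, still gripped at 90 N. The hand-in reports no verdict. It took about 11 s of the 69 s allowed.

I gripped the knob at the first click and slid the stage about 95 mm in until it met the inner stop. Then I turned the knob anticlockwise to its zero stop and clockwise to the third click.

**Last checks:**
- **Knob:** the pointer sits on the third white mark. The tool's yaw is 24.1° against a computed 24.0°, and there is almost no torque about the knob's axis.
- **Stage:** it is still against the stop, pushed with about 9 N. The knob's position changed by less than 1 mm during the turning.
- **Grip:** the jaws read 12.2 mm on the 14 mm bar. They read about the same through the whole job, and the bar is visibly held between both pads.
- **Bystanders:** the card box, vial and petri dish look unmoved in the side view. No unexpected forces showed, and the arm stayed clear of the beetle, turntable and microscope.

No check failed or disagreed, apart from that constant jaw reading.

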